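Put the small plane away in the cabinet drawer

TASK

Put the small hand plane (the smaller of the two planes that lie to the left and right of the open drawer) into the empty right-hand compartment of the cabinet's open drawer, under the overhanging top board: set it down on its sole, do not drop it in. Then push the drawer fully shut. Leave the big plane and the other loose things where they are.

Things in the scene. Friction and masses are not known exactly. Their poses are not given: they have to be found in the camera images.
- small_plane: small black block plane, 98 mm long (its y axis), 29 wide (x), 28 high, 0.12 kg. Origin: centre of its sole (underside), z up. Grip its two side cheeks: parallel, 28 mm apart, 3 to 20 mm above the sole, nearly the whole length. Lies sole down on the table left or right of the drawer, long axis within 26 degrees of world x
- big_plane: the other black block plane, same shape but 161 mm long (y), 48 mm wide, 46 mm high; must stay where it is. Origin: centre of the sole
- lap_rail: loose pine rail, 40 x 100 (y) x 22 mm high, lying right of the cabinet; stays where it is. Origin: centre of its underside
- tape: loose black tape measure, 70 x 80 x 51 mm high, left of the cabinet; stays where it is. Origin: centre of its underside
- cabinet_front (a point): foot of the middle of the front of the fixed plywood cabinet's carcass, on the table; x axis points into the cabinet, y to the left seen from the front. The carcass is 316 mm wide (y), 200 deep. Deck over the drawer at z 64 to 76 mm, pigeonholes above it. A thin diagonal bracket at either end (y +-152) runs from z 165 at the front to z 215, 50 mm ahead of it
- tool_drawer (a joint): how far the drawer is open, m: 0 fully shut, grows as it slides out along the cabinet's -x; at most 0.17. It starts 0.14 to 0.165 open and moves with a friction of about 2 N
- empty_bay (a point): point on the floor of the drawer's empty right-hand compartment, midway across, 60 mm behind the inside of the front panel (12 mm thick); 22 mm above the table; moves with the drawer, axes as the cabinet's. Compartment 180 mm deep (x -60 to 120), 177 wide (y). Above this floor: panel rim 38 mm, sides 28, divider to the left (at y +92) 24. A fixed grey sharpening stone fills the left-hand one
- drawer_pull (a point): centre of the outer face of the drawer's pull, a steel bar 90 mm wide (y) and 18 mm high that stands 16 mm off the front panel; moves with the drawer; axes as the cabinet's. The front panel reaches from 22 mm below to 22 mm above this height
- overhang_edge (a point): middle of the lower front edge of the cabinet's top board, axes as the cabinet's (see cabinet_front). The board is 336 mm wide (y), 18 mm thick, its underside 220 mm above the table; it overhangs the carcass front by 85 mm, so it also hangs over part of the open drawer
There are look-alikes about, which are no part of the job. Leave any pink look-alike of the small_plane alone.

How it is judged:
By the outcome, as a careful person would: the job done as asked, in the order asked, and still so for the second after the job is handed in, with the robot touching nothing.
It also fails if it takes over 69 s, if anything falls off the work surface, if the arm or the gripper's body presses on something with over 40 N, if the wrist force passes 120 N, or if a joint passes its speed limit or range.

ROBOT

A 6-joint arm with a two-finger parallel gripper is mounted at the origin on the work surface; the furniture and walls round the work are solid. World frame = base frame: x ahead of the robot, y to its left, z up, the work surface at z = 0. Lengths are in m, angles in rad, forces in N, time in s.
With the tool pointing down it reaches from about 0.375 to 0.975 m from the base axis. Payload 3.8 kg.
Tool frame: the origin (TCP) lies midway between the tips of the shut fingers; the grasp point (between the pads) lies 19 mm behind it; z points along the fingers, y is the line along which they close (so a half turn about z gives the same grasp; the last joint's range is limited). The gripper opens to 85 mm and grips with 20 to 120 N. Pads are 22 mm wide; open, the fingers measure 114 mm over their backs; the gripper's body (76 mm by 85 mm) begins 54 mm behind the grasp point. The pads swing forward as they close: fully open they stand 13 mm farther back than shut.
Start: joints at [-1.155, 0.264, 1.604, -0, 1.274, -0.037], TCP at [0.295, -0.607, 0.231] pointing down, gripper open.
Joint ranges: [-2.63, 2.63], [-0.94, 2.18], [0.31, 2.57], [-1.31, 4.45], [0, 2.66], [-2.55, 2.55]. Speed limits (rad/s): [2.57, 2.57, 3.14, 3.14, 3.14, 3.14].

INTERFACE

Orientations are given as a rotation vector (axis times angle).
In Python, from cell import r gives the robot as it stands. Calls block until the motion is done:
- r.goto(position, orientation): joint-space move of the TCP to a pose.
- r.move_straight(position, rot=None, speed=0.15): straight line of the TCP; rot=None keeps the orientation; speed is the mean speed in m/s.
- r.goto_joints(angles): joint-space move.
- r.gripper_to(opening): opening from 0.0 (shut) to 1.0 (fully open); the grip force is fixed at half the most; returns when the fingers have stopped.
- r.pause(seconds).
- r.ik(position, orientation): joint angles nearest the present ones, or None.
- r.state(): the state.
- r.snapshot(name): name is "scene" or "top" or "wrist"; returns the picture (384x512x3 uint8, red, green, blue); there is no depth.
- r.calibration(name): a dict with "camera_matrix" (3x3 intrinsics, pixels), "position" and "attitude" of the camera in the world. Camera axes: x right, y up, looking along -z (the intrinsics and any distortion apply to the point x, -y, -z); pixel columns grow to the right and rows downward; lengths in m; the calibration is good to about 2 mm. A picture is of the moment at which its call begins: read the wrist's pose just before it. calibration takes no time and is no camera call; for the wrist camera it gives the pose at the moment of the call.
A pose or a line that the arm cannot do raises r.Unreachable and nothing moves.
- r.job_done(): hands the job in; it is judged then, once.
Trained networks look in the newest picture that a camera, given by its name, has taken for a name from the list of things; names that differ only in an ending like _2 or _b are one class to them, and where a whole thing is asked for, a point or a joint stands for the part that bears it (a point fixed in the world has none). Each returns a list of dicts, best first, with "score" (0 to 1); they miss things now and then, are a little off and sometimes report something else, mostly with a low value. They report only what shows in the picture. A call takes as long as a camera call. They do not tell look-alikes from the thing itself.
- r.cut_out(thing, camera): "pixels" (384x512 bool, what is visible of it) and "location" ([column, row] in pixels, amid what is visible of it).
The state is a dict: "time": time; "joint_positions": joint angles; "dq": joint speeds; "tau": joint torques, N m; "ee_pos": TCP position; "orientation": TCP orientation; "force": force on the tool from outside, world axes, zero at the start; "wrist_torque": the same for the moment, N m; "opening": opening from 0.0 (shut) to 1.0 (fully open); "finger_force": force on a finger pad.
Only numpy, scipy, OpenCV 4.12 (cv2) and the standard library are available. Lean on these libraries where they do the work, as an engineer would, in place of code of your own. Each camera call takes 0.05 s, during which the arm holds its last target. There are 200 camera calls.

## Working session

There is one attempt and no reset: what is moved stays moved. The work goes in short steps, each a Python script; the robot and the scene stay as the last script left them, time stands still between calls to the robot, and variables do not carry over. Pictures are saved under pics/ and viewed, at most 10 in all, crops included, and the job is handed in when it is done.

```bash
mkdir -p pics; ls; python3 - <<'E'
from cell import r
import cv2,numpy as np
ims=[]
for n in("scene","top"):
    im=r.snapshot(n); c=r.calibration(n); print(n,{k:np.round(v,4).tolist() if not isinstance(v,str) else v for k,v in c.items()})
    cv2.imwrite(f"pics/{n}0.png",im[:,:,::-1])
    for t in("small_plane","big_plane","lap_rail","tape","tool_drawer","drawer_pull"):
        for d in r.cut_out(t,n)[:4]: print(n,t,round(d["score"],2),np.round(d["location"]),d["pixels"].sum())
print(r.state()["time"])
E
```

```text
pics
scene {'camera_matrix': [[438.4832, 0.0, 242.3882], [0.0, 438.4832, 190.4124], [0.0, 0.0, 1.0]], 'position': [-0.1443, 0.471, 1.2459], 'attitude': [0.3768, -0.7321, -2.1155]}
scene small_plane 0.73 [301. 220.] 254
scene small_plane 0.7 [325. 172.] 126
scene small_plane 0.47 [377. 213.] 177
scene big_plane 0.71 [162. 299.] 702
scene lap_rail 0.82 [293. 154.] 319
scene tape 0.98 [121. 250.] 561
scene tool_drawer 0.95 [245. 200.] 3977
scene drawer_pull 0.86 [242. 201.] 4008
top {'camera_matrix': [[377.8305, 0.0, 261.0097], [0.0, 377.8305, 186.7948], [0.0, 0.0, 1.0]], 'position': [-0.2673, -0.0294, 1.3651], 'attitude': [0.457, -0.4617, -1.4742]}
top small_plane 0.64 [369. 272.] 174
top big_plane 0.98 [176. 220.] 482
top lap_rail 0.49 [345. 183.] 177
top tape 0.72 [181. 176.] 252
top tape 0.58 [244. 191.] 339
top tool_drawer 0.9 [248. 189.] 419
top drawer_pull 0.7 [244. 192.] 396
0.7
```

```bash
python3 - <<'E'
import cv2,numpy as np
a=cv2.imread("pics/scene0.png")[70:370,60:460]; cv2.imwrite("pics/s0b.png",cv2.resize(a,None,fx=2,fy=2,interpolation=cv2.INTER_CUBIC))
a=cv2.imread("pics/top0.png")[110:310,140:410]; cv2.imwrite("pics/t0b.png",cv2.resize(a,None,fx=2.9,fy=2.9,interpolation=cv2.INTER_CUBIC))
E
```

```text
(no output)
```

View pics/s0b.png

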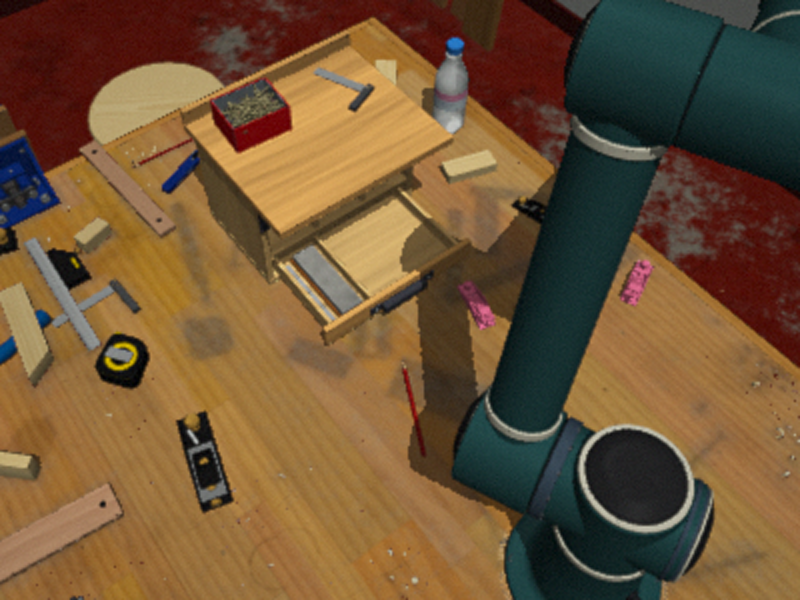

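View pics/t0b.png

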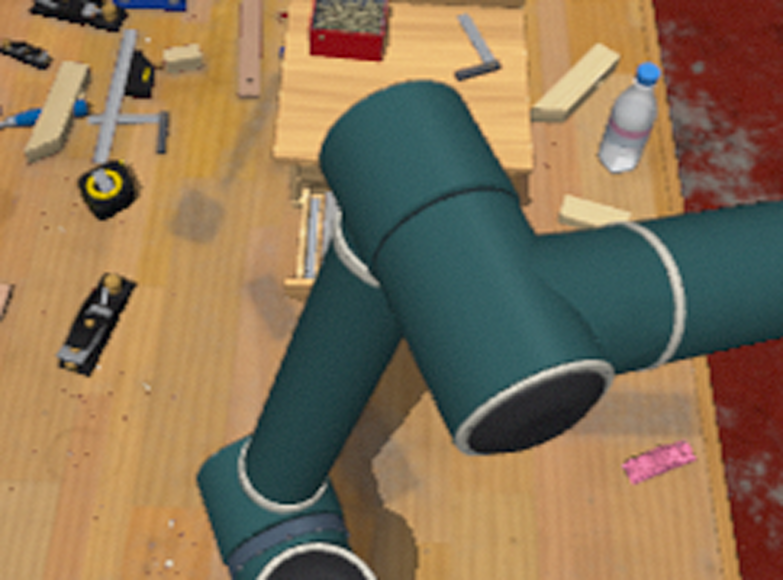

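The small plane shows at scene pixel (325,173), right of the drawer and partly hidden by the arm. The two pink look-alikes are at about (298,221) and (378,211), and the big plane is at (162,299). Next I'll get rough positions.

```bash
cat > h.py <<'E'
from cell import r
import cv2,numpy as np
from scipy.spatial.transform import Rotation as R
F=np.diag([1.,-1,-1])
def ray(c,uv):
    d=np.linalg.inv(c["camera_matrix"])@np.r_[uv,1.]
    return np.array(c["position"]),R.from_rotvec(c["attitude"]).as_matrix()@F@d
def at(c,uv,z):
    p,d=ray(c,uv); return p+d*(z-p[2])/d[2]
def proj(c,P):
    P=np.atleast_2d(P); q=(P-c["position"])@R.from_rotvec(c["attitude"]).as_matrix()@F
    q=q@np.array(c["camera_matrix"]).T; return q[:,:2]/q[:,2:]
def down(yaw): # tool z down, tool y at angle yaw from world y
    return (R.from_euler('z',yaw)*R.from_euler('x',np.pi)).as_rotvec()
E
python3 - <<'E'
from h import *
c=r.calibration("scene")
def s(u,v): return (60+u/2,70+v/2)
for n,uv,z in [("plane",s(530,207),.02),("pink1",s(477,304),.02),("pink2",s(637,282),.02),("big",s(205,460),.03),
 ("top FL",s(275,232),.238),("top FR",s(452,142),.238),("top BL",s(187,122),.238),("top BR",s(374,20),.238),("pullL",s(376,306),.04),("pullR",s(430,280),.04),
 ("panelL",s(326,333),.06),("panelR",s(467,242),.06),("bottle",s(450,125),0),("rail",s(468,165),.02),("redbox",s(253,90),.3)]:
    print(n,np.round(at(c,uv,z),3))
st=r.state(); print(st["orientation"],st["opening"])
w=r.calibration("wrist"); print(w)
T=R.from_rotvec(st["orientation"]); print(T.inv().apply(w["position"]-np.array(st["ee_pos"])), (T.inv()*R.from_rotvec(w["attitude"])).as_matrix().round(3))
cv2.imwrite("pics/w0.png",r.snapshot("wrist")[:,:,::-1])
E
```

```text
plane [ 0.52  -0.392  0.02 ]
pink1 [ 0.416 -0.172  0.02 ]
pink2 [ 0.286 -0.421  0.02 ]
big [0.444 0.338 0.03 ]
top FL [0.593 0.095 0.238]
top FR [ 0.578 -0.234  0.238]
top BL [0.877 0.083 0.238]
top BR [ 0.903 -0.323  0.238]
pullL [ 0.505 -0.026  0.04 ]
pullR [ 0.492 -0.131  0.04 ]
panelL [0.501 0.077 0.06 ]
panelR [ 0.506 -0.223  0.06 ]
bottle [ 0.788 -0.429  0.   ]
rail [ 0.669 -0.371  0.02 ]
redbox [ 0.814 -0.013  0.3  ]
[3.06132737e+00 7.05180161e-01 2.58896145e-06] 0.9991802358835473
{'camera_matrix': array([[319.45442948,   0.        , 251.68599754],
       [  0.        , 319.45442948, 188.30545463],
       [  0.        ,   0.        ,   1.        ]]), 'position': array([ 0.35750047, -0.57696884,  0.37259567]), 'attitude': array([-0.24412095,  0.15210428, -1.1106782 ])}
[ 0.06906798  0.00022647 -0.14126317] [[ 0.     0.963  0.27 ]
 [ 1.    -0.    -0.   ]
 [-0.     0.27  -0.963]]
```

View pics/w0.png

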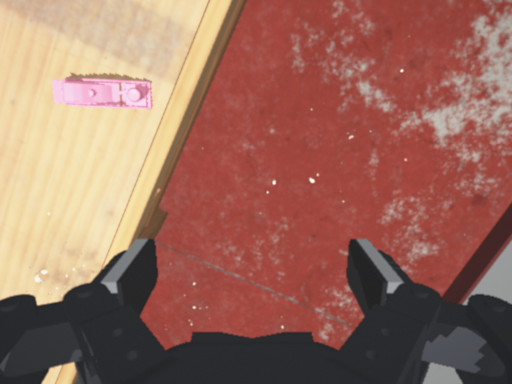

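The start view shows only one pink look-alike, at about (100,93), and the floor beyond the table edge. I'll move to look over the small plane and the drawer.

```bash
python3 - <<'E'
from h import *
r.move_straight([.36,-.5,.33],speed=.3)
for i,(p,y) in enumerate([([.46,-.37,.33],0),([.40,-.08,.36],0)]):
    r.goto(p,down(y)); c=r.calibration("wrist"); im=r.snapshot("wrist"); np.savez(f"c{i}.npz",**c,im=im)
    cv2.imwrite(f"pics/w1_{i}.png",im[:,:,::-1])
    for t in("small_plane","tool_drawer","drawer_pull"):
        for d in r.cut_out(t,"wrist")[:3]:
            print(i,t,round(d["score"],2),np.round(d["location"]),d["pixels"].sum(),at(c,d["location"],.02).round(3))
            if t=="small_plane":
                rect=cv2.minAreaRect(np.argwhere(d["pixels"])[:,::-1].astype(np.float32)); b=cv2.boxPoints(rect); print(b.round().tolist(),[at(c,q,.014).round(3).tolist() for q in b], im[d["pixels"]].mean(0))
print(r.state()["time"])
a=np.hstack([cv2.imread(f"pics/w1_{i}.png") for i in(0,1)]); 
E
```

```text
0 small_plane 0.96 [284. 254.] 1237 [ 0.295 -0.422  0.02 ]
[[255.0, 254.0], [313.0, 231.0], [321.0, 251.0], [263.0, 274.0]] [[0.292, -0.376, 0.014], [0.331, -0.465, 0.014], [0.297, -0.479, 0.014], [0.257, -0.389, 0.014]] [202.01940178 133.98383185 155.70169766]
0 small_plane 0.63 [269. 111.] 1470 [ 0.511 -0.394  0.02 ]
[[256.0, 78.0], [277.0, 74.0], [290.0, 144.0], [268.0, 148.0]] [[0.554, -0.376, 0.014], [0.559, -0.405, 0.014], [0.465, -0.425, 0.014], [0.46, -0.394, 0.014]] [107.28639456 102.52517007  95.70408163]
0 small_plane 0.6 [121. 165.] 1499 [ 0.436 -0.184  0.02 ]
[[102.0, 201.0], [113.0, 135.0], [138.0, 139.0], [126.0, 205.0]] [[0.38, -0.146, 0.014], [0.478, -0.175, 0.014], [0.472, -0.209, 0.014], [0.373, -0.182, 0.014]] [155.79119413 100.10406938 115.57238159]
0 tool_drawer 0.77 [66. 69.] 16116 [ 0.566 -0.126  0.02 ]
0 drawer_pull 0.62 [65. 62.] 16079 [ 0.574 -0.126  0.02 ]
1 small_plane 0.92 [462. 214.] 1231 [ 0.293 -0.417  0.02 ]
[[430.0, 213.0], [489.0, 191.0], [496.0, 212.0], [438.0, 233.0]] [[0.292, -0.37, 0.014], [0.329, -0.457, 0.014], [0.294, -0.476, 0.014], [0.257, -0.388, 0.014]] [184.1242892  118.87489846 138.38180341]
1 small_plane 0.92 [314. 127.] 1337 [ 0.43  -0.173  0.02 ]
[[294.0, 157.0], [314.0, 94.0], [334.0, 101.0], [314.0, 164.0]] [[0.383, -0.146, 0.014], [0.476, -0.172, 0.014], [0.467, -0.202, 0.014], [0.373, -0.178, 0.014]] [207.29768138 138.08302169 160.17277487]
1 small_plane 0.78 [468.  71.] 1817 [ 0.508 -0.388  0.02 ]
[[457.0, 34.0], [485.0, 34.0], [485.0, 104.0], [457.0, 104.0]] [[0.557, -0.368, 0.014], [0.557, -0.407, 0.014], [0.462, -0.425, 0.014], [0.462, -0.384, 0.014]] [81.1640066 76.8112273 71.2669235]
1 tool_drawer 0.77 [248.  42.] 16736 [ 0.546 -0.075  0.02 ]
1 drawer_pull 0.75 [246.  36.] 16944 [ 0.553 -0.073  0.02 ]
1 drawer_pull 0.37 [470.  71.] 1885 [ 0.507 -0.39   0.02 ]
3.7
```

View pics/w1_0.png

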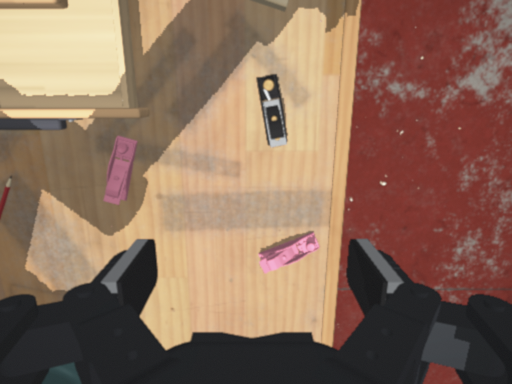

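View pics/w1_1.png

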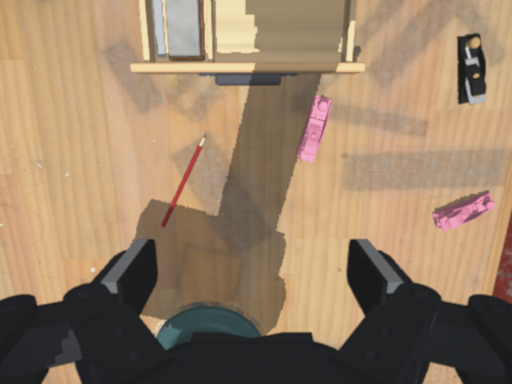

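In the wrist views the black small plane is at (271,111) and (470,71), and the pink ones are clearly separate. The front rim of the drawer runs from (131,67) to (363,67), with the pull at about (248,77). I plan a tilted grip, with the fingers leaning in under the board. First I'll check reachability and take a tilted view of the drawer.

```bash
cat >> h.py <<'E'
def tilt(yaw,th,flip=0): # tool z leans by th toward direction yaw (world), fingers close across it
    return (R.from_euler('z',yaw)*R.from_euler('y',-th)*R.from_euler('x',np.pi)*R.from_euler('z',np.pi*flip)).as_rotvec()
E
python3 - <<'E'
from h import *
print(R.from_rotvec(tilt(.2,.4)).as_matrix().round(2))
D=np.pi/180
for f in(0,1):
  for n,p,y,t in[("pick",[.51,-.40,.007],12,25),("pickhi",[.51,-.40,.15],12,25),("place",[.60,-.1,.03],0,25),("place30",[.60,-.1,.03],0,30),("placehi",[.56,-.1,.09],0,25),("pre",[.45,-.1,.09],0,25),("push0",[.46,-.075,.035],0,45),("push1",[.64,-.075,.035],0,45),("view",[.42,-.08,.35],0,25)]:
    q=r.ik(p,tilt(y*D,t*D,f)); print(f,n,None if q is None else np.round(q,2))
for n,p,t,f in [("a",[.40,-.08,.30],25,1),("b",[.44,-.08,.36],25,0)]:
    try:r.goto(p,tilt(0,t*D,f))
    except r.Unreachable: print("no",n); continue
    c=r.calibration("wrist"); im=r.snapshot("wrist"); np.savez(f"v_{n}.npz",**c,im=im); cv2.imwrite(f"pics/v_{n}.png",im[:,:,::-1])
E
ls pics
```

```text
[[ 0.9   0.2   0.38]
 [ 0.18 -0.98  0.08]
 [ 0.39  0.   -0.92]]
0 pick [-0.91  0.35  2.03  0.66  0.67 -0.05]
0 pickhi [-0.91  0.16  1.95  0.51  0.9   0.16]
0 place [-0.27  0.15  2.24  0.33  0.35  1.01]
0 place30 [-0.29  0.13  2.3   0.6   0.25  0.73]
0 placehi [-0.3  -0.03  2.28  0.27  0.48  1.06]
0 pre [-0.4  -0.26  2.48  0.32  0.54  0.93]
0 push0 None
0 push1 [-0.25  0.18  2.38  2.39  0.26 -1.01]
0 view [-0.37 -0.58  2.18  0.17  1.14  1.16]
1 pick None
1 pickhi None
1 place [-0.27  0.15  2.24  0.33  0.35 -2.13]
1 place30 [-0.29  0.13  2.3   0.6   0.25 -2.41]
1 placehi [-0.3  -0.03  2.28  0.27  0.48 -2.08]
1 pre [-0.4  -0.26  2.48  0.32  0.54 -2.21]
1 push0 None
1 push1 [-0.25  0.18  2.38  2.39  0.26  2.13]
1 view [-0.37 -0.58  2.18  0.17  1.14 -1.98]
s0b.png
scene0.png
t0b.png
top0.png
v_a.png
v_b.png
w0.png
w1_0.png
w1_1.png
```

```bash
python3 - <<'E'
import cv2,numpy as np
a=cv2.imread("pics/v_a.png"); cv2.imwrite("pics/v_a2.png",cv2.resize(a,(800,600),interpolation=cv2.INTER_CUBIC))
E
```

```text
(no output)
```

View pics/v_a2.png

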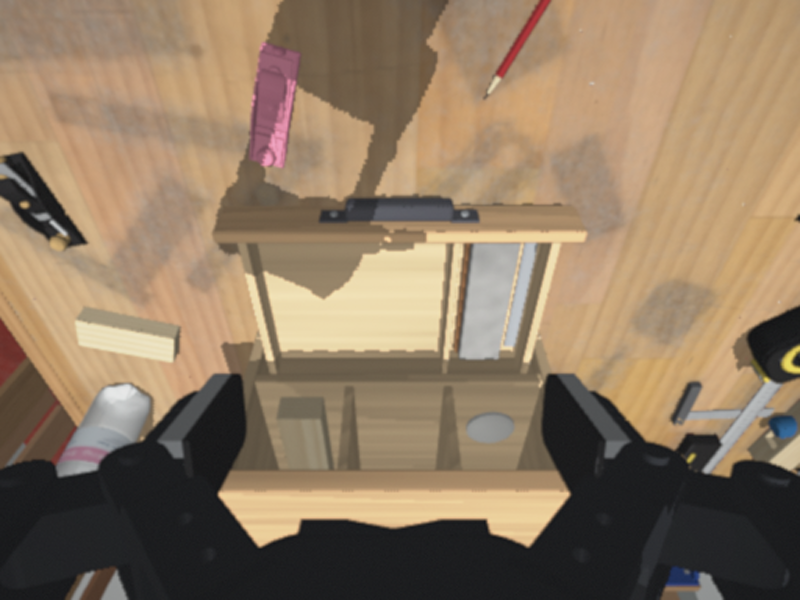

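The view shows the drawer with the empty bay at about (350,300), the rim edges from (215,232) to (586,232), the pull at about (400,208) and the lower front edge of the board at row 472. These pixels are scaled by 1.5625. Now to turn them into positions.

```bash
python3 - <<'E'
from h import *
d=np.load("v_a.npz"); c={k:d[k] for k in("camera_matrix","position","attitude")}
print(c["position"])
S=1.5625
for n,uv,z in[("rimfront R",(215,232),.060),("rimfront L",(586,232),.060),("rimback R",(217,243),.060),("rimback L",(585,243),.060),
 ("board lowR",(228,472),.220),("board lowL",(562,472),.220),("board upR",(218,489),.238),("board upL",(571,489),.238),
 ("deck R",(256,378),.076),("deck L",(541,378),.076),("decklow",(400,352),.064),("pull R",(347,199),.038),("pull L",(454,199),.038),
 ("floor frontR",(262,245),.022),("floor dividerback",(444,350),.022),("floor backR",(277,350),.022)]:
    print(n,at(c,(uv[0]/S,uv[1]/S),z).round(4))
# plane fit: views 0,1 ; segment black cutouts' silhouettes vs box model
from scipy.optimize import least_squares
E
```

```text
[ 0.27860618 -0.07988599  0.39911014]
rimfront R [ 0.5037 -0.2242  0.06  ]
rimfront L [0.5036 0.076  0.06  ]
rimback R [ 0.5145 -0.2251  0.06  ]
rimback L [0.5144 0.0779 0.06  ]
board lowR [ 0.5924 -0.1926  0.22  ]
board lowL [0.5923 0.0351 0.22  ]
board upR [ 0.5816 -0.1922  0.238 ]
board upL [0.5815 0.0339 0.238 ]
deck R [ 0.6665 -0.2169  0.076 ]
deck L [0.6664 0.0674 0.076 ]
decklow [ 0.6415 -0.0733  0.064 ]
pull R [ 0.4861 -0.1179  0.038 ]
pull L [ 0.486  -0.0302  0.038 ]
floor frontR [ 0.5431 -0.2005  0.022 ]
floor dividerback [ 0.6837 -0.0241  0.022 ]
floor backR [ 0.6838 -0.2081  0.022 ]
```

```bash
python3 - <<'E'
from h import *
from scipy.optimize import minimize
V=[]
for p in([.44,-.40,.26],[.50,-.36,.24]):
    r.goto(p,down(0)); c=r.calibration("wrist"); im=r.snapshot("wrist")
    L=[d for d in r.cut_out("small_plane","wrist") if np.linalg.norm(at(c,d["location"],.015)[:2]-[.51,-.398])<.03]
    if L: V.append((c,L[0]["pixels"])); print(L[0]["score"],L[0]["pixels"].sum(),at(c,L[0]["location"],.015))
B=np.array([[x,y,z] for x in(-.0145,.0145) for y in(-.049,.049) for z in(0,.022)])
def cost(q):
    s=0
    for c,m in V:
        P=R.from_euler('z',q[2]).apply(B)+[q[0],q[1],0]
        h=cv2.convexHull(proj(c,P).astype(np.float32)); k=np.zeros(m.shape,np.uint8)
        cv2.fillConvexPoly(k,np.round(h*16).astype(np.int32),1,shift=4)
        k=k>0; s-=(k&m).sum()/(k|m).sum()
    return s
res=min((minimize(cost,[.51,-.4,-np.pi/2+a],method="Nelder-Mead",options=dict(initial_simplex=[[.51,-.4,-np.pi/2+a],[.52,-.4,-np.pi/2+a],[.51,-.39,-np.pi/2+a],[.51,-.4,-np.pi/2+a+.1]])) for a in(.1,.2,.35)),key=lambda o:o.fun)
x,y,w=res.x; yaw=w+np.pi/2; print(res.x,np.degrees(yaw),res.fun); np.save("plane.npy",[x,y,yaw])
D=np.pi/180
def ch(n,p,o):
    q=r.ik(p,o); print(n,None if q is None else np.round(q,2))
for f in(0,1):
  a=tilt(yaw+np.pi,25*D,f); ch(f"pick{f}",[x,y,.007],a); ch("pickhi",[x,y,.12],a)
for f in(0,1):
  for X,t in((.44,20),(.47,20),(.46,30),(.475,40),(.5,40),(.55,40),(.6,40),(.65,40),(.66,40)): ch(("push",f,X,t),[X,-.074,.036],tilt(0,t*D,f))
print(r.state()["time"])
E
```

```text
0.89 2117 [ 0.50891316 -0.39489231  0.015     ]
0.82 2134 [ 0.51169702 -0.39268029  0.015     ]
[ 0.51027745 -0.39894985 -1.40420495] 9.544982795197201 -1.7917781492085894
pick0 [-0.55  0.63  1.58 -0.3   1.27 -2.15]
pickhi [-0.55  0.52  1.53 -0.28  1.44 -2.2 ]
pick1 [-0.55  0.63  1.58 -0.3   1.27  0.99]
pickhi [-0.55  0.52  1.53 -0.28  1.44  0.94]
('push', 0, 0.44, 20) [-0.3  -0.15  2.49  0.22  0.48  1.09]
('push', 0, 0.47, 20) [-0.28 -0.09  2.44  0.21  0.46  1.12]
('push', 0, 0.46, 30) [-0.34 -0.17  2.57  0.61  0.29  0.68]
('push', 0, 0.475, 40) None
('push', 0, 0.5, 40) None
('push', 0, 0.55, 40) [-0.3   0.01  2.51  1.85  0.2  -0.52]
('push', 0, 0.6, 40) [-0.26  0.1   2.41  1.88  0.17 -0.51]
('push', 0, 0.65, 40) [-0.23  0.18  2.31  1.83  0.15 -0.44]
('push', 0, 0.66, 40) [-0.22  0.2   2.29  1.81  0.15 -0.42]
('push', 1, 0.44, 20) [-0.3  -0.15  2.49  0.22  0.48 -2.06]
('push', 1, 0.47, 20) [-0.28 -0.09  2.44  0.21  0.46 -2.02]
('push', 1, 0.46, 30) [-0.34 -0.17  2.57  0.61  0.29 -2.46]
('push', 1, 0.475, 40) None
('push', 1, 0.5, 40) None
('push', 1, 0.55, 40) None
('push', 1, 0.6, 40) None
('push', 1, 0.65, 40) None
('push', 1, 0.66, 40) None
11.1833
```

```bash
python3 - <<'E'
from h import *
D=np.pi/180
x,y,yaw=np.load("plane.npy"); o=tilt(yaw+np.pi,25*D,1)
# put the grasp point (19 mm behind TCP) over the plane's centre
off=19e-3*np.sin(25*D)*np.array([np.cos(yaw+np.pi),np.sin(yaw+np.pi),0])
p=np.array([x,y,0])+off
r.goto(p+[0,0,.15],o); r.move_straight(p+[0,0,.0075],speed=.15)
print(r.state()["force"])
r.gripper_to(0); s=r.state(); print(s["opening"],s["finger_force"],s["force"])
r.move_straight(p+[0,0,.06],speed=.08); s=r.state(); print(s["opening"],s["finger_force"],s["force"])
r.move_straight([.46,-.36,.28],speed=.25)
s=r.state(); print(s["opening"],s["force"],s["time"])
im=r.snapshot("wrist"); cv2.imwrite("pics/g.png",im[:,:,::-1])
q=r.ik([.45,-.112,.25],tilt(0,25*D,1)); print(s["joint_positions"],q)
E
```

```text
[ 0.28085511 -0.56950819  0.608815  ]
0.31792758294241336 60.64355151862536 [1.48646385 0.57144851 3.42373382]
0.31813454479409187 60.206291848882145 [ 0.20646298 -0.33997112 -2.20090649]
0.3202690027986386 [ 0.06289768 -0.38117009 -2.28076134] 15.1917
[-0.54267049  0.28820996  1.54792034 -0.27939297  1.6453923   0.88827386] [-0.43114583 -0.45441038  2.28485388  0.22341002  0.92258823 -2.10211905]
```

View pics/g.png

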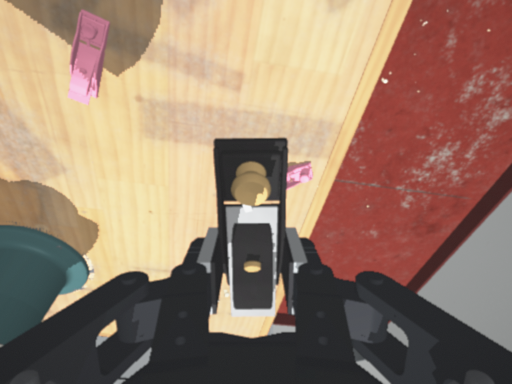

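The plane is held squarely at (250,225), with its cheeks parallel to the pads. Next I'll place it, descending under force watch.

```bash
python3 - <<'E'
from h import *
D=np.pi/180; o=tilt(0,25*D,1)
r.goto([.45,-.112,.25],o); s=r.state(); print(np.round(s["ee_pos"],4),s["opening"])
r.move_straight([.5835,-.112,.0855],speed=.15); s=r.state(); f0=np.array(s["force"]); print(f0)
r.move_straight([.6025,-.112,.0345],speed=.08)
f0=np.array(r.state()["force"]);print(f0)
z=.0345
while z>.026:
    z-=.001; r.move_straight([.6035,-.112,z],speed=.02); f=np.array(r.state()["force"])-f0
    if f[2]>3: break
print(z,f,r.state()["ee_pos"])
r.pause(.2); r.gripper_to(.65); r.pause(.3); s=r.state(); print(s["force"]-f0,s["opening"],s["time"])
E
```

```text
[ 0.4501 -0.1121  0.2501] 0.3222303405626875
[-0.32143568 -0.2022938  -1.66556257]
[-0.4304422  -0.15992869 -1.35082742]
0.0295 [-0.00509473  1.86811932  3.05039229] [ 0.60417844 -0.11204087  0.03012368]
[ 0.45615077 -0.01000219  1.46164466] 0.6506019148808693 22.3
```

```bash
python3 - <<'E'
from h import *
D=np.pi/180; o=tilt(0,25*D,1)
r.move_straight([.5835,-.112,.0855],speed=.1); r.move_straight([.45,-.112,.25],speed=.2)
r.goto([.40,-.08,.30],o); c=r.calibration("wrist"); im=r.snapshot("wrist"); np.savez("v_c.npz",**c,im=im); cv2.imwrite("pics/v_c.png",im[:,:,::-1])
print(r.state()["time"])
# search push tool direction (yaw a, tilt t) with smooth ik
from itertools import product
out=[]
for a,t in product((-50,-35,-20,20,35,50),(40,45,50)):
  for ro in(0,90,-90,180):
    R0=(R.from_rotvec(tilt(a*D,t*D))*R.from_euler('z',ro*D)).as_rotvec()
    Q=[r.ik([X,-.074,.036],R0) for X in(.465,.56,.66)]
    if any(q is None for q in Q): continue
    Q=np.array(Q); out.append((np.abs(np.diff(Q,axis=0)).max().round(2),a,t,ro,Q[0].round(2).tolist(),Q[2].round(2).tolist()))
for o in sorted(out)[:14]: print(o)
E
```

```text
24.7083
(np.float64(0.18), 35, 45, -90, [-0.76, 0.08, 2.5, 1.22, 0.83, -2.36], [-0.49, 0.33, 2.17, 1.31, 0.71, -2.18])
(np.float64(0.18), 35, 45, 0, [-0.76, 0.08, 2.5, 1.22, 0.83, -0.79], [-0.49, 0.33, 2.17, 1.31, 0.71, -0.61])
(np.float64(0.18), 35, 45, 90, [-0.76, 0.08, 2.5, 1.22, 0.83, 0.78], [-0.49, 0.33, 2.17, 1.31, 0.71, 0.96])
(np.float64(0.18), 35, 45, 180, [-0.76, 0.08, 2.5, 1.22, 0.83, 2.35], [-0.49, 0.33, 2.17, 1.31, 0.71, 2.53])
(np.float64(0.18), 35, 50, -90, [-0.82, 0.13, 2.52, 1.3, 0.9, -2.5], [-0.52, 0.36, 2.19, 1.44, 0.78, -2.34])
(np.float64(0.18), 35, 50, 0, [-0.82, 0.13, 2.52, 1.3, 0.9, -0.93], [-0.52, 0.36, 2.19, 1.44, 0.78, -0.77])
(np.float64(0.18), 35, 50, 90, [-0.82, 0.13, 2.52, 1.3, 0.9, 0.64], [-0.52, 0.36, 2.19, 1.44, 0.78, 0.81])
(np.float64(0.18), 35, 50, 180, [-0.82, 0.13, 2.52, 1.3, 0.9, 2.21], [-0.52, 0.36, 2.19, 1.44, 0.78, 2.38])
(np.float64(0.18), 50, 45, -90, [-0.77, 0.18, 2.38, 1.02, 0.97, -2.42], [-0.53, 0.42, 2.04, 1.1, 0.9, -2.21])
(np.float64(0.18), 50, 45, 0, [-0.77, 0.18, 2.38, 1.02, 0.97, -0.84], [-0.53, 0.42, 2.04, 1.1, 0.9, -0.64])
(np.float64(0.18), 50, 45, 90, [-0.77, 0.18, 2.38, 1.02, 0.97, 0.73], [-0.53, 0.42, 2.04, 1.1, 0.9, 0.93])
(np.float64(0.18), 50, 45, 180, [-0.77, 0.18, 2.38, 1.02, 0.97, 2.3], [-0.53, 0.42, 2.04, 1.1, 0.9, 2.5])
(np.float64(0.18), 50, 50, -90, [-0.82, 0.24, 2.38, 1.08, 1.04, -2.52], [-0.56, 0.45, 2.05, 1.19, 0.96, -2.33])
(np.float64(0.18), 50, 50, 0, [-0.82, 0.24, 2.38, 1.08, 1.04, -0.95], [-0.56, 0.45, 2.05, 1.19, 0.96, -0.75])
```

View pics/v_c.png

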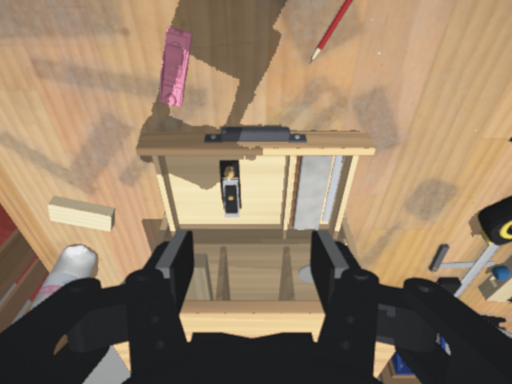

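The plane sits sole-down in the right-hand bay at (231,188), clear of the panel and divider, and the other things haven't moved. Next I'll push the drawer shut with the shut fingers on the pull.

```bash
python3 - <<'E'
from h import *
D=np.pi/180; o=(R.from_rotvec(tilt(35*D,45*D))*R.from_euler('z',-90*D)).as_rotvec()
y,z=-.074,.028
for X in(.445,.45,.455,.46,.465):
    if r.ik([X,y,z],o) is not None and r.ik([X,y,.16],o) is not None: break
print("start",X)
r.gripper_to(0)
r.goto([X,y,.16],o); print(r.state()["joint_positions"])
r.move_straight([X,y,z],speed=.12)
f0=np.array(r.state()["force"]); log=[]; x0=X
while X<.665:
    X+=.012 if X<.61 else .002
    r.move_straight([X,y,z],speed=.06 if X<.61 else .03); f=np.array(r.state()["force"])-f0
    log.append((round(X,3),*f.round(1)))
    if abs(f[0])>10: break
print(log); s=r.state(); print(s["ee_pos"],s["time"])
im=r.snapshot("scene"); cv2.imwrite("pics/p.png",cv2.resize(im[90:290,130:400,::-1],None,fx=2.9,fy=2.9,interpolation=cv2.INTER_CUBIC))
E
```

```text
start 0.445
[-0.79997111 -0.25147587  2.46680395  0.9508587   1.02952651 -1.97324765]
[(0.457, np.float64(-0.6), np.float64(-0.1), np.float64(-0.6)), (0.469, np.float64(-0.2), np.float64(-0.9), np.float64(0.2)), (0.481, np.float64(-0.2), np.float64(-1.3), np.float64(-0.5)), (0.493, np.float64(0.1), np.float64(-0.2), np.float64(0.3)), (0.505, np.float64(0.3), np.float64(-0.8), np.float64(-0.3)), (0.517, np.float64(-0.2), np.float64(-0.6), np.float64(0.4)), (0.529, np.float64(-0.1), np.float64(-0.9), np.float64(-0.3)), (0.541, np.float64(0.3), np.float64(-1.2), np.float64(0.6)), (0.553, np.float64(0.3), np.float64(0.0), np.float64(-0.5)), (0.565, np.float64(-0.3), np.float64(-0.9), np.float64(0.7)), (0.577, np.float64(-0.1), np.float64(-0.5), np.float64(0.7)), (0.589, np.float64(0.5), np.float64(-1.3), np.float64(-0.5)), (0.601, np.float64(0.4), np.float64(-0.2), np.float64(0.3)), (0.613, np.float64(-0.6), np.float64(-1.1), np.float64(1.1)), (0.615, np.float64(-1.1), np.float64(-0.2), np.float64(-0.2)), (0.617, np.float64(0.2), np.float64(-0.9), np.float64(-0.9)), (0.619, np.float64(0.0), np.float64(-0.2), np.float64(0.3)), (0.621, np.float64(-0.1), np.float64(-0.4), np.float64(-0.7)), (0.623, np.float64(-1.2), np.float64(-0.6), np.float64(0.3)), (0.625, np.float64(-0.9), np.float64(-0.3), np.float64(0.4)), (0.627, np.float64(0.4), np.float64(0.3), np.float64(-0.1)), (0.629, np.float64(0.4), np.float64(-0.3), np.float64(0.3)), (0.631, np.float64(-0.7), np.float64(-0.5), np.float64(0.7)), (0.633, np.float64(0.4), np.float64(0.2), np.float64(-0.1)), (0.635, np.float64(-0.1), np.float64(-0.3), np.float64(0.5)), (0.637, np.float64(-4.4), np.float64(-1.3), np.float64(3.0)), (0.639, np.float64(-15.1), np.float64(-4.1), np.float64(9.7))]
[ 0.63722843 -0.07366185  0.02752667] 35.6333
```

View pics/p.png

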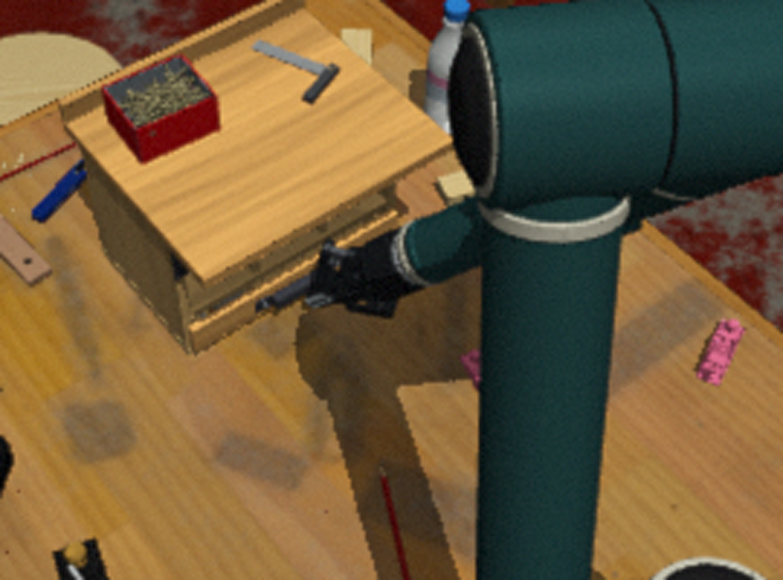

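The image shows the drawer flush with the carcass and the fingers still on the pull at about (310,280). A hard stop came at 15 N. I'll back off and check.

```bash
python3 - <<'E'
from h import *
D=np.pi/180
r.move_straight([.50,-.074,.028],speed=.12); r.move_straight([.445,-.074,.16],speed=.2)
r.goto([.40,-.08,.30],tilt(0,25*D,1)); c=r.calibration("wrist"); im=r.snapshot("wrist"); np.savez("v_d.npz",**c,im=im)
cv2.imwrite("pics/v_d.png",cv2.resize(im[110:340,130:390,::-1],None,fx=2.6,fy=2.6,interpolation=cv2.INTER_CUBIC))
for n,P in(("rim.666",[.666,-.15,.06]),("rim.654",[.654,-.15,.06]),("pull.650",[.650,-.074,.038]),("pull.638",[.638,-.074,.038])): print(n,(proj(c,P)[0]-[130,110])*2.6)
print(r.state()["time"])
E
```

```text
rim.666 [198.72585655 326.72019987]
rim.654 [196.91750687 313.4948412 ]
pull.650 [322.81640018 282.40330582]
pull.638 [322.939775   268.66653745]
38.6667
```

View pics/v_d.png

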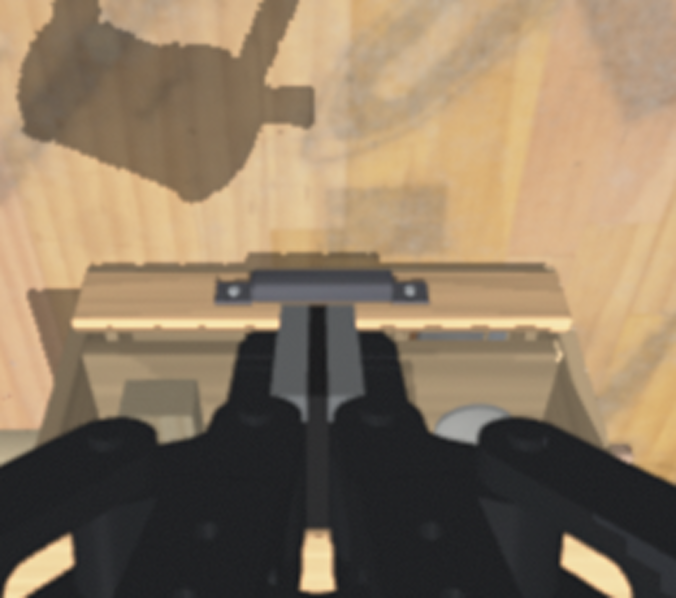

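Back-off view: the front of the rim is at about row 319 and its back edge at about row 330. That puts the back edge at x≈0.668, against the carcass front at 0.666, so the drawer looks flush. To be sure the stop was the drawer and not the gripper touching something, I'll repeat the push once at a steeper lean.

```bash
python3 - <<'E'
from h import *
D=np.pi/180; o=(R.from_rotvec(tilt(38*D,51*D))*R.from_euler('z',-85*D)).as_rotvec()
y,z=-.074,.030
X=.47; print(r.ik([X,y,.16],o) is not None)
r.goto([X,y,.16],o); r.move_straight([X,y,z],speed=.15); r.move_straight([.62,y,z],speed=.15)
X=.626; f0=np.array(r.state()["force"]); log=[]
while X<.66:
    X+=.002; r.move_straight([X,y,z],speed=.03); s=r.state(); f=np.array(s["force"])-f0
    log.append((round(X,3),round(s["ee_pos"][0],4),*f.round(1).tolist()))
    if abs(f[0])>22: break
print(log,r.state()["time"])
r.move_straight([.50,y,z],speed=.15); r.move_straight([.46,y,.16],speed=.2)
r.goto([.40,-.08,.30],tilt(0,25*D,1)); im=r.snapshot("wrist"); im0=np.load("v_d.npz")["im"]
g=lambda a:np.float32(cv2.cvtColor(a,cv2.COLOR_RGB2GRAY)[208:242,160:235])
print(cv2.phaseCorrelate(g(im0),g(im)),r.state()["time"])
E
```

```text
True
[(0.628, np.float64(0.6281), 0.1, -0.7, -0.6), (0.63, np.float64(0.6301), 0.5, -0.5, -0.7), (0.632, np.float64(0.6321), -0.3, -1.3, -1.8), (0.634, np.float64(0.6341), -0.6, -0.1, -1.3), (0.636, np.float64(0.6361), 0.5, -0.4, -0.9), (0.638, np.float64(0.637), -7.2, -2.7, 3.3), (0.64, np.float64(0.6377), -18.4, -6.1, 10.1), (0.642, np.float64(0.6381), -30.9, -10.4, 18.6)] 43.85
((0.5861319804083038, 0.7031255138632737), 0.872709199057685) 46.675
```

```bash
python3 -c "
from cell import r
print(r.job_done())"
```

```text
the job is handed in; nothing more can be done
None
```

The small plane is sole-down in the right-hand bay and the drawer is pushed shut to a hard stop, confirmed by a second push to about 31 N at the same position; handed in at about 47 s, result not reported back.

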